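# Load the carry trays into the toolbox

## Robot

A 6-joint arm with a two-finger parallel gripper is mounted at the origin on a cart in front of the work surface, level with it; the furniture and walls round the work are solid. World frame = base frame: x ahead of the robot, y to its left, z up, the work surface at z = 0. Lengths are in m, angles in rad, forces in N, time in s.
With the tool pointing down it reaches from about 0.425 to 0.95 m from the base axis. Payload 3.5 kg.
Tool frame: the origin (TCP) lies midway between the tips of the shut fingers; the grasp point (between the pads) lies 19 mm behind it; z points along the fingers, y is the line along which they close (so a half turn about z gives the same grasp; the last joint's range is limited). The gripper opens to 85 mm and grips with 20 to 120 N. Pads are 22 mm wide; open, the fingers measure 114 mm over their backs; the gripper's body (76 mm by 85 mm) begins 54 mm behind the grasp point. The pads swing forward as they close: fully open they stand 13 mm farther back than shut.
Start: joints at [0.979, 0.286, 1.577, -0, 1.279, -0.15], TCP at [0.289, 0.61, 0.231] pointing down, gripper open.
Joint ranges: [-2.77, 2.77], [-0.9, 2.22], [0.21, 2.48], [-1.53, 4.67], [0.24, 2.81], [-2.84, 2.84]. Speed limits (rad/s): [2.79, 2.79, 3.14, 3.14, 3.14, 3.14].

## Interface

Orientations are given as a unit quaternion [x, y, z, w].
In Python, from plant import * gives the robot as it stands.
- The arm moves only by the tool move_arm, never from a script. Its argument "moves" is a list of rows, each a list of 3 entries, a list of its own where there are three numbers: the opening, from 0 (shut) to 1 (fully open), then the shift along the tool's x, y, z in m, then the turn, a rotation vector about the tool's x, y, z in rad. A call has exactly 10 rows; each row shifts and turns the commanded pose from where the row before left it, along the tool's axes as they then stand; what a row does not reach is not made up. A row lasts 1/12 s, in which the tool goes at most 41.7 mm and 7.16 degrees, less where a joint would pass 70% of its speed; a pose out of reach is approached as far as the arm can. A call is refused whole if a number of a shift passes 0.0417 or a number of a turn 0.125, either way. A call with a gripper value outside its range is refused whole. The fingers move at their own pace and stop on an object; "grip_force" is the grip in N (left out, the last holds). Time passes only in rows, so rows that do not move let the fingers close, or fill a call up. It gives the time, the measured TCP pose, the force, the opening and the grip force at its end, in the units of the state.
- get_state(): the state, without advancing time (a new reading comes with each control period).
- read_camera(name): name is "scene" or "top" or "wrist"; returns the picture (420x560x3 uint8, red, green, blue); there is no depth.
- camera_params(name): a dict with "fx", "fy", "cx", "cy" (pixels), "rvec" (rotation vector, rad) and "tvec" (3), from world to camera coordinates, as OpenCV has them; the wrist camera has in their place "tool_from_camera" (4x4, takes a point from camera to tool coordinates, whose origin is the TCP and whose axes are the flange's). Camera axes: x right, y down, z forward; pixel columns grow to the right and rows downward; lengths in m; the calibration is good to about 2 mm. A picture is of the moment at which its call begins: read the wrist's pose just before it. camera_params takes no time and is no camera call.
- sign_off(): hands the job in; it is judged then, once.
The state is a dict: "time": time; "qpos": joint angles; "dq": joint speeds; "joint_efforts": joint torques, N m; "eef_pos": TCP position; "tcp_rot": TCP orientation; "contact_force": force on the tool from outside, world axes, zero at the start; "wrist_torque": the same for the moment, N m; "opening": opening from 0.0 (shut) to 1.0 (fully open); "finger_force": force on a finger pad.
Only numpy, scipy, OpenCV 4.12 (cv2) and the standard library are available. Lean on these libraries where they do the work, as an engineer would, in place of code of your own. Each camera call takes 0.05 s, during which the arm holds its last target. There are 200 camera calls.

## Task

Take the roll of tape off the toolbox lid and lay it flat on the bench, then lift the lid by its bar and swing it open until it rests on its stop. Then carry both metal trays, level and only by their handles, into the toolbox and gently lower each one flat onto the floor of the bay that fits it, the long tray in the long bay and the short tray in the short bay. Leave the bottle, tin, jar and sanding block standing where they are.

Things in the scene. Friction and masses are not known exactly. Their poses are not given: they have to be found in the camera images.
- toolbox: Grey steel toolbox, fixed, 108 (x) by 271 (y) mm, base rim at 75 mm, shut lid's flat top at 120 mm. Origin under its centre at bench level; x points from front (lid bar) to the hinge at the back, y left. Walls 5 mm; a 5 mm cross wall (top at 60 mm) divides it into a long bay (98 x by 148 y mm, +y side) and a short bay (98 x by 108 y mm, -y side), floors at 10 mm: 9 mm play each side of a tray.
- toolbox_lid (a joint): Angle of the toolbox lid: 0 shut, 1.85 rad fully open on its stop (leaning back past upright). Turns about the +y axis of the toolbox through point lid_hinge. Light (0.35 kg), nearly free hinge: it falls shut below about 1.0 rad and falls open onto the stop by itself above about 1.25 rad.
- lid_hinge (a point): Point on the lid's hinge line, the middle of the back upper edge of the toolbox base: 54 mm behind the toolbox's origin, 75 mm up.
- lid_bar (a point): Middle of the lid's lifting bar, moving with the lid: a round 10 mm steel bar parallel to the toolbox's y, straight for 96 mm, held at its ends 40 mm in front of the lid's front face (35 mm free gap); 148 mm in front of and 18 mm above the hinge when shut, 224 mm high at most. It can turn between the fingers of a gripper pointing down. Pipework hangs 0.6 m above the bench behind the toolbox.
- long_bay (a point): Centre of the floor of the long bay, 56.5 mm to +y of the toolbox's origin. Axes as the toolbox; a tray lies in it with its x along the toolbox's y.
- short_bay (a point): Centre of the floor of the short bay, 76.5 mm to -y of the toolbox's origin. Axes as the toolbox; a tray lies in it with its x along the toolbox's y.
- long_tray: The long tray's arched handle with the pan fixed to it (0.3 to 0.6 kg in all). Open pan 130 (x) by 80 (y) by 40 mm high with two bolts fixed in it; the handle is a round 10 mm bar along x over the middle, axis 85 mm above the underside, straight for 106 mm. Origin under the tray's centre, z up. Half a turn makes no difference.
- short_tray: The short tray's arched handle with the pan fixed to it (0.25 to 0.5 kg in all). Open pan 90 (x) by 80 (y) by 40 mm high with a nut fixed in it; the handle is a round 10 mm bar along x over the middle, axis 85 mm above the underside, straight for 66 mm. Origin under the tray's centre, z up. Half a turn makes no difference.
- long_tray_pan: The pan of the long tray, same origin and axes as long_tray; not to be gripped.
- short_tray_pan: The pan of the short tray, same origin and axes as short_tray; not to be gripped.
- tape_roll: Roll of masking tape lying flat on the shut lid at the start: outer diameter 96, open bore about 44, height 45 mm, so the ring's wall is about 26 mm thick with its middle 35 mm from the axis; too long to take across, it can be pinched by its wall. Origin at the centre of its underside, z along its axis. Any free spot on the bench between or beside these things will do.
- glue_bottle: Bystander: glue bottle standing upright, 50 mm across, 150 mm high, origin under its centre.
- adhesive_tin: Bystander: metal tin, 100 mm across, 98 mm high, origin under its centre.
- screw_jar: Bystander: jar with lid, 64 mm across, 75 mm high, origin under its centre.
- sanding_block: Bystander: sanding block, 63 (x) by 106 (y) by 34 mm high, origin under its centre.
- bench_vice: Fixed blue bench vice on the right front corner, with pliers lying on it: it and the pliers stand up to about 150 mm high within 170 mm of this origin (on the bench, at its foot). Keep clear.
Mind the look-alikes: they are no part of the job. Of the things that look like the tape_roll, the larger one is meant.

How it is judged:
On the way, in this order (a step that is already met when the one before it is completed fails the run):
1. the tape roll lies flat on the bench, let go, with the lid still shut (height (world z) of tape_roll below 0.006 m and angle between tape_roll's own z axis and vertical below 0.1 rad and contact force between the fingers and tape_roll below 0.1 N and linear speed of tape_roll below 0.03 m/s and value of joint toolbox_lid below 0.1 rad), for 0.2 s.
2. the lid rests open on its stop (value of joint toolbox_lid above 1.78 rad), for 0.2 s.
At the end, for the whole second after the job is handed in: Lid open on its stop (over 1.78 rad); each tray flat on the floor of its own bay (origin within 16 mm of the bay centre, under 6 mm above the floor, tilt under 0.07 rad); tape roll flat on the bench; all at rest (value of joint toolbox_lid above 1.78 rad and horizontal distance between long_tray and long_bay below 0.016 m and z of long_tray in the frame of long_bay below 0.006 m and angle between each of long_tray, short_tray's own z axis and vertical below 0.07 rad and horizontal distance between short_tray and short_bay below 0.016 m and z of short_tray in the frame of short_bay below 0.006 m and linear speed of each of long_tray, short_tray, tape_roll below 0.02 m/s and height (world z) of tape_roll below 0.006 m and angle between tape_roll's own z axis and vertical below 0.1 rad); the robot touches nothing.
It fails at once if the tape roll tips by more than 0.6 rad (angle between tape_roll's own z axis and vertical above 0.6 rad).
It fails at once if a tray tips by more than 0.5 rad (angle between any of long_tray, short_tray's own z axis and vertical above 0.5 rad).
It fails at once if a tray is held by its pan (fingers press on it with more than 8 N) instead of the handle (contact force between the fingers and long_tray_pan above 8 N or contact force between the fingers and short_tray_pan above 8 N).
It fails at once if a tray is dropped or rammed into the toolbox (over 100 N) (contact force between any of long_tray, short_tray and toolbox above 100 N).
It fails at once if the bottle, tin, jar or sanding block is moved by more than 30 mm or tipped (distance of any of glue_bottle, adhesive_tin, screw_jar, sanding_block from where it was at the start of the episode above 0.03 m or angle between any of glue_bottle, adhesive_tin, screw_jar, sanding_block's own z axis and vertical above 0.3 rad).
It also fails if it takes over 72 s, if anything falls off the work surface, if the arm or the gripper's body presses on something with over 40 N, if the wrist force passes 120 N, or if a joint passes its speed limit or range.

## Working session

There is one attempt and no reset: what is moved stays moved. The work goes in short steps, Python scripts to look and compute and a tool call to move; the robot and the scene stay as the last step left them, time stands still between calls to the robot, and variables do not carry over. Pictures are saved under pics/ and viewed, at most 11 in all, crops included, and the job is handed in when it is done.

Besides the shell and the picture viewer there is one more tool, called by a JSON object that holds its "method" and its "body". move_arm: Moves the arm, as the interface text tells. Its arguments: {"type":"object","properties":{"moves":{"type":"array"},"grip_force":{"type":"number"}},"required":["moves"]}

```bash
mkdir -p pics; ls; python3 - <<'E'
from plant import *
import cv2,numpy as np
for n in("top","scene"):
    im=read_camera(n); cv2.imwrite(f"pics/{n}0.png",cv2.cvtColor(im,cv2.COLOR_RGB2BGR)); print(n,camera_params(n))
print(camera_params("wrist")); print(get_state())
E
```

```text
pics
top {'fx': 407.3663308546407, 'fy': 407.3663308546407, 'cx': 284.5406457480398, 'cy': 207.58750597247936, 'rvec': array([ 2.00115779, -1.60560156,  0.52954545]), 'tvec': array([-0.11579507,  0.45185056,  1.30903437])}
scene {'fx': 444.23559807223194, 'fy': 444.23559807223194, 'cx': 284.8141649708591, 'cy': 202.3597914877683, 'rvec': array([ 1.12519115, -2.03590048,  1.24583323]), 'tvec': array([0.29110913, 0.28649544, 1.22643211])}
{'fx': 304.74002297131534, 'fy': 304.74002297131534, 'cx': 279.97299289606207, 'cy': 212.30944684474824, 'tool_from_camera': array([[-2.28094908e-04, -9.57236119e-01, -2.89307726e-01,
         7.30070385e-02],
       [ 9.99998499e-01,  2.78498159e-04, -1.70988542e-03,
        -6.61032724e-04],
       [ 1.71733576e-03, -2.89307681e-01,  9.57234619e-01,
        -1.43196574e-01],
       [ 0.00000000e+00,  0.00000000e+00,  0.00000000e+00,
         1.00000000e+00]])}
{'time': 0.1, 'qpos': array([ 9.79020705e-01,  2.87148615e-01,  1.57801917e+00, -1.00923029e-05,
        1.27859147e+00, -1.50016205e-01]), 'dq': array([-0.00021669, -0.00244224, -0.00392701, -0.00060809,  0.00049305,
        0.0013222 ]), 'joint_efforts': array([ 1.00337580e-03, -4.07297730e+01, -2.93697667e+01, -1.57475197e-04,
        3.37445708e-03, -1.80350344e-05]), 'eef_pos': array([0.2882373 , 0.60971472, 0.23004398]), 'tcp_rot': array([ 2.19086491e-01,  9.75704840e-01, -1.01138802e-03, -3.88139838e-04]), 'contact_force': array([ 0.23147955, -1.05624682,  0.64093412]), 'wrist_torque': array([ 0.01988258, -0.03132154, -0.00797483]), 'finger_force': 0.0, 'opening': 0.9993593168371816}
```

View pics/top0.png

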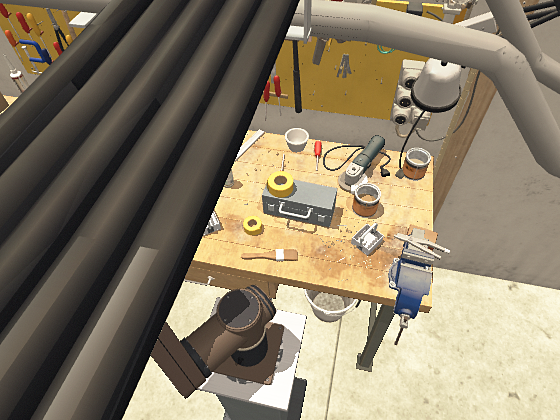

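View pics/scene0.png

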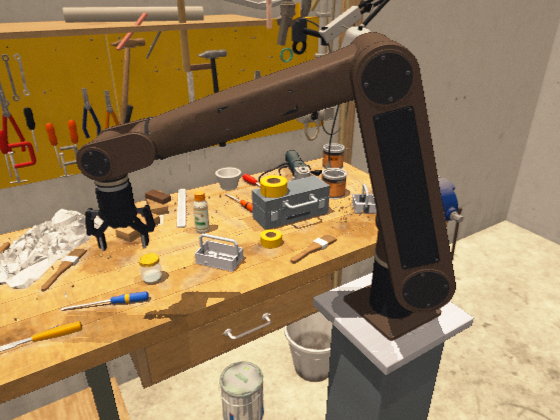

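The top view shows two yellow rolls: one on the lid at (281,184) and a smaller one on the bench at (253,225). The one on the lid is larger and lies where the description says. There is a tray at right (368,238) and another at left, half hidden at (213,222); the scene camera shows that one at (219,250). I'll confirm with an enlarged crop.

```bash
cat > h.py <<'E'
from plant import *
import cv2,numpy as np
from scipy.spatial.transform import Rotation as R
def cam(n):
    p=camera_params(n);K=np.array([[p['fx'],0,p['cx']],[0,p['fy'],p['cy']],[0,0,1]])
    if n=='wrist':
        s=get_state();T=np.eye(4);T[:3,:3]=R.from_quat(s['tcp_rot']).as_matrix();T[:3,3]=s['eef_pos']
        T=T@p['tool_from_camera'];return K,T[:3,:3],T[:3,3]
    Rm=cv2.Rodrigues(p['rvec'])[0];return K,Rm.T,-Rm.T@p['tvec']
def ray(c,uv,z):
    K,A,o=c;uv=np.atleast_2d(uv).astype(float)
    d=(A@np.linalg.inv(K)@np.c_[uv,np.ones(len(uv))].T).T
    return o+d*((z-o[2])/d[:,2])[:,None]
def proj(c,P):
    K,A,o=c;q=(np.atleast_2d(P)-o)@A@K.T;return q[:,:2]/q[:,2:]
E
python3 - <<'E'
from h import *
a=cv2.imread("pics/top0.png")[120:270,200:440];b=cv2.imread("pics/scene0.png")[140:300,130:390]
a=cv2.resize(a,(600,375)[0:2] if 0 else (480,300),interpolation=3);b=cv2.resize(b,(487,300),interpolation=3)
a=cv2.copyMakeBorder(a,0,0,0,7,0)
cv2.imwrite("pics/c1.png",np.vstack([a,b]))
t=cam('top');s=cam('scene')
print(ray(t,[281,184],.165),ray(t,[253,225],.03),ray(t,[368,238],.085),ray(s,[219,243],.085),ray(s,[365,195],.085),t[2],s[2])
E
```

```text
[[0.56290583 0.02026611 0.165     ]] [[0.45069257 0.10816253 0.03      ]] [[ 0.44590275 -0.3249722   0.085     ]] [[0.41950357 0.31636204 0.085     ]] [[ 0.43622329 -0.28367021  0.085     ]] [-0.40212397 -0.23373958  1.30950774] [-0.6518281   0.76315546  0.81466175]
```

View pics/c1.png

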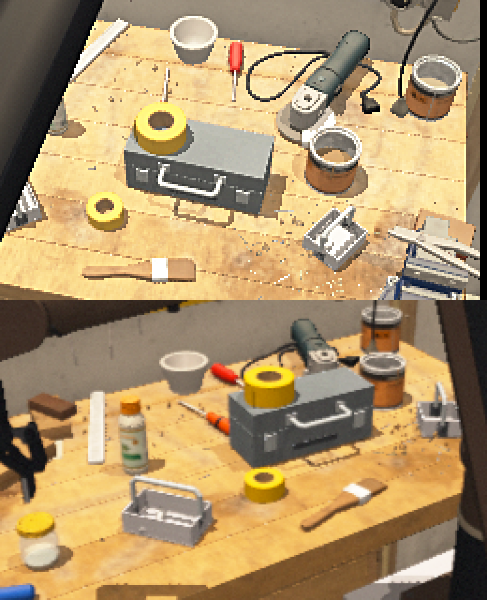

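The crop confirms it: the roll on the lid is the larger one, and the small bench roll is a look-alike. The long tray, with two bolts, is at left and the short tray at right. I'll go above the box and look from there.

{"method": "move_arm", "body": {"moves": [[1,[-0.025,-0.022,-0.012],[0,0,0]],[1,[-0.025,-0.022,-0.012],[0,0,0]],[1,[-0.025,-0.022,-0.012],[0,0,0]],[1,[-0.025,-0.022,-0.012],[0,0,0]],[1,[-0.025,-0.022,-0.012],[0,0,0]],[1,[-0.025,-0.022,-0.012],[0,0,0]],[1,[-0.025,-0.022,-0.012],[0,0,0]],[1,[-0.025,-0.022,-0.012],[0,0,0]],[1,[-0.025,-0.022,-0.012],[0,0,0]],[1,[-0.025,-0.022,-0.012],[0,0,0]]]}}

```text
time: 0.93
eef_pos: [0.4205, 0.3028, 0.3514]
tcp_rot: [0.219, 0.976, -0.0, -0.0]
contact_force: [0.5, -0.4, -0.1]
opening: 1.003
finger_force: 0.0
```

{"method": "move_arm", "body": {"moves": [[1,[-0.025,-0.022,-0.006],[0,0,0]],[1,[-0.025,-0.022,-0.006],[0,0,0]],[1,[-0.025,-0.022,-0.006],[0,0,0]],[1,[-0.025,-0.022,-0.006],[0,0,0]],[1,[-0.025,-0.022,-0.006],[0,0,0]],[1,[-0.025,-0.022,-0.006],[0,0,0]],[1,[-0.025,-0.022,-0.006],[0,0,0]],[1,[-0.025,-0.022,-0.006],[0,0,0]],[1,[0,0,0],[0,0,0]],[1,[0,0,0],[0,0,0]]]}}

```text
time: 1.77
eef_pos: [0.5264, 0.0584, 0.3988]
tcp_rot: [0.221, 0.975, 0.0, -0.001]
contact_force: [0.7, 0.2, 0.6]
opening: 0.997
finger_force: 0.0
```

```bash
cat > w.py <<'E'
from h import *
import sys
n=sys.argv[1]
c=cam('wrist'); im=read_camera('wrist')[:,:,::-1]; cv2.imwrite(f"pics/{n}.png",im)
np.savez(f"pics/{n}.npz",K=c[0],A=c[1],o=c[2]); s=get_state(); print(s['time'],s['eef_pos'],s['tcp_rot'])
E
python3 w.py w1; python3 -c "
from h import *
cv2.imwrite('pics/top1.png',read_camera('top')[:,:,::-1])"
```

```text
1.8167 [0.52591497 0.05953661 0.39867297] [ 2.19768679e-01  9.75551732e-01  1.62193239e-04 -7.20881603e-04]
```

View pics/w1.png

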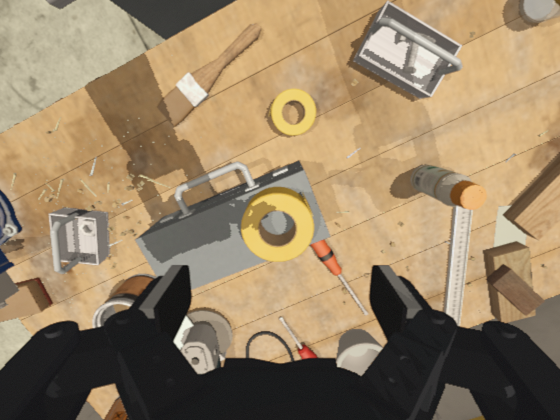

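The wrist view shows everything I need:
- **Lid:** corners near (137,238), (300,163) and (325,238), with the bar around (180,186)–(245,165).
- **Tape:** the large roll at (279,225) and the look-alike at (293,112).
- **Trays:** long tray handle (385,22)–(455,65), short tray handle (58,222)–(57,265).

Next I cast rays and enlarge the view.

```bash
python3 - <<'E'
from h import *
im=cv2.imread('pics/w1.png');z=np.load('pics/w1.npz');c=(z['K'],z['A'],z['o'])
hsv=cv2.cvtColor(im,cv2.COLOR_BGR2HSV)
m=cv2.inRange(hsv,(20,150,120),(32,255,255))
for k in cv2.findContours(m,cv2.RETR_EXTERNAL,2)[0]:
    if cv2.contourArea(k)>600:
        (u,v),r=cv2.minEnclosingCircle(k);e=cv2.fitEllipse(cv2.convexHull(k)); print('yellow',u,v,r,e, ray(c,e[0],.165 if r>30 else .03))
for n,p,zz in [('lid',[(137,238),(300,163),(325,238)],.12),('bar',[(180,186),(245,165)],.093),('long',[(385,22),(455,65)],.085),('short',[(58,222),(57,265)],.085),('jar',[(538,8)],.075),('bottle',[(468,195)],.15),('tin',[(122,315)],.098)]:
    P=ray(c,p,zz);print(n,P.round(4).tolist(),np.linalg.norm(P[0]-P[-1]).round(3))
def crop(x0,y0,w,h,s):
    q=cv2.resize(im[y0:y0+h,x0:x0+w],None,fx=s,fy=s,interpolation=cv2.INTER_CUBIC)
    for i in range(0,w,10): cv2.putText(q,str(x0+i),(i*s,8),0,.28,(0,0,255),1) if i%20==0 else 0; 
    for j in range(0,h,10): cv2.putText(q,str(y0+j),(0,j*s+4),0,.28,(0,0,255),1) if j%20==0 else 0
    return q
a=crop(345,0,125,100,3);b=crop(40,200,75,80,3);d=crop(125,145,210,100,3)
H=np.zeros((600,640,3),np.uint8);H[:300,:375]=a;H[:240,380:605]=b;H[300:600,:630]=d
cv2.imwrite('pics/c2.png',H)
E
```

```text
lid [[0.5193, -0.1751, 0.12], [0.5225, 0.0893, 0.12], [0.6394, 0.077, 0.12]] 0.279
bar [[0.4802, -0.0875, 0.093], [0.4943, 0.0151, 0.093]] 0.104
long [[0.4073, 0.267, 0.085], [0.4974, 0.3356, 0.085]] 0.113
short [[0.4474, -0.2951, 0.085], [0.5076, -0.3431, 0.085]] 0.077
jar [[0.4784, 0.46, 0.075]] 0.0
bottle [[0.6518, 0.272, 0.15]] 0.0
tin [[0.6296, -0.2892, 0.098]] 0.0
```

View pics/c2.png

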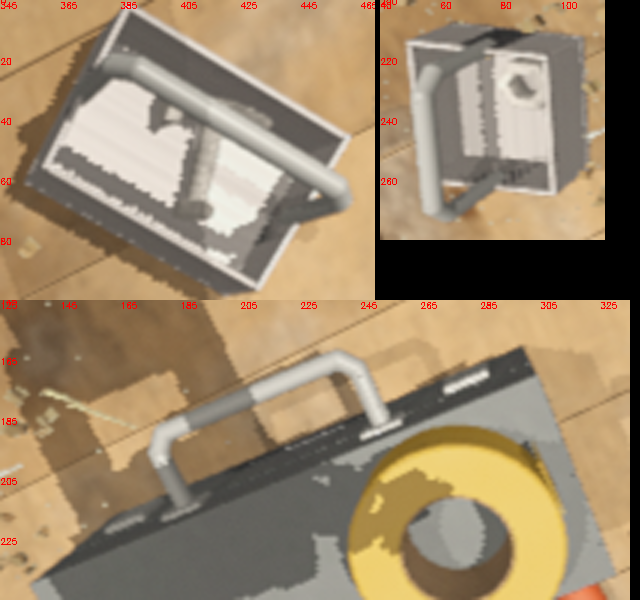

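The crop gives sharper pixels, so I recompute from those.

```bash
python3 - <<'E'
from h import *
im=cv2.imread('pics/w1.png');z=np.load('pics/w1.npz');c=(z['K'],z['A'],z['o'])
for n,p,zz in [('lid',[(136,239),(303.3,169.3),(329,237.7)],.12),('bar',[(178.3,191.7),(238.3,165.7)],.093),('long',[(384.3,20.7),(459.3,64.3)],.085),('longpan',[(388.3,4),(431,96.7)],.04),('longpan',[(460.7,45.7),(360,55)],.04),('short',[(56.7,225),(59,270)],.085)]:
    P=ray(c,p,zz);d=P[1]-P[0];print(n,P.round(4).tolist(),'mid',((P[0]+P[1])/2).round(4),'len',np.linalg.norm(d).round(3),'yaw',np.degrees(np.arctan2(d[1],d[0])).round(1), 'last',np.linalg.norm(P[-1]-P[-2]).round(3))
hsv=cv2.cvtColor(im,cv2.COLOR_BGR2HSV)
m=cv2.inRange(hsv,(18,120,90),(34,255,255));m[:140]=0;m[270:]=0;m[:,:235]=0;m[:,320:]=0
m=cv2.morphologyEx(m,cv2.MORPH_OPEN,np.ones((5,5)))
k=max(cv2.findContours(m,cv2.RETR_EXTERNAL,2)[0],key=cv2.contourArea);print(cv2.boundingRect(k),cv2.fitEllipse(cv2.convexHull(k)))
# bottom edge of ring silhouette nearest nadir etc
t=cam('top')
print('nadir',proj(c,[c[2]*[1,1,0]]))
for uv,zz in [((276,227),.165),((279,226),.165),((281,184),.165)][:2]: print(ray(c,uv,zz))
print(ray(c,[(241,225),(315,225)],.165))
E
```

```text
lid [[0.52, -0.1773, 0.12], [0.5324, 0.0898, 0.12], [0.6415, 0.0825, 0.12]] mid [ 0.5262 -0.0437  0.12  ] len 0.267 yaw 87.3 last 0.109
bar [[0.4867, -0.0943, 0.093], [0.491, 0.0057, 0.093]] mid [ 0.4888 -0.0443  0.093 ] len 0.1 yaw 87.5 last 0.1
long [[0.4055, 0.2666, 0.085], [0.499, 0.3411, 0.085]] mid [0.4523 0.3039 0.085 ] len 0.12 yaw 38.5 last 0.12
longpan [[0.3828, 0.2964, 0.04], [0.5285, 0.3139, 0.04]] mid [0.4557 0.3051 0.04  ] len 0.147 yaw 6.9 last 0.147
longpan [[0.4793, 0.3747, 0.04], [0.4269, 0.2362, 0.04]] mid [0.4531 0.3054 0.04  ] len 0.148 yaw -110.7 last 0.148
short [[0.4506, -0.3001, 0.085], [0.5165, -0.3458, 0.085]] mid [ 0.4836 -0.3229  0.085 ] len 0.08 yaw -34.8 last 0.08
(241, 187, 73, 75) ((277.42816162109375, 224.3529815673828), (72.67228698730469, 75.24113464355469), 11.640053749084473)
nadir [[280.5474636  120.56933743]]
[[0.5784305 0.0263339 0.165    ]]
[[0.57887017 0.03048476 0.165     ]]
[[ 0.55622485 -0.01382661  0.165     ]
 [ 0.59788021  0.07360847  0.165     ]]
```

Measured positions agree with the given sizes: lid 267×109 mm, bar 40 mm ahead of it, tape diameter 97 mm.

| Thing | Position (m) | Yaw |
|---|---|---|
| Toolbox | (0.581, -0.046) | -2.6° |
| Tape roll | (0.578, 0.029) | – |
| Long tray | (0.453, 0.304) | 38.5° |
| Short tray | (0.484, -0.323) | -34.8° |

I'll pinch the tape's front wall, with tool y along the toolbox's x.

{"method": "move_arm", "body": {"moves": [[0.5,[0,0,0],[0,0,0.117]],[0.5,[0,0,0],[0,0,0.117]],[0.5,[0,0,0],[0,0,0.117]],[0.5,[0,0,0],[0,0,0.117]],[0.5,[0,0,0],[0,0,0.117]],[0.5,[0,0,0],[0,0,0.117]],[0.5,[0,0,0],[0,0,0.117]],[0.5,[0,0,0],[0,0,0.117]],[0.5,[0,0,0],[0,0,0.117]],[0.5,[0,0,0],[0,0,0.117]]], "grip_force": 30}}

```text
time: 2.7
eef_pos: [0.5253, 0.0616, 0.3989]
tcp_rot: [0.723, 0.691, -0.0, -0.0]
contact_force: [-0.3, -0.4, -0.1]
opening: 0.498
finger_force: 0.0
```

```bash
cat > g.py <<'E'
# g.py x y z [yaw of tool y, deg]: shift in tool axes and turn about z needed
from h import *
import sys
s=get_state();M=R.from_quat(s['tcp_rot']).as_matrix();a=[float(v) for v in sys.argv[1:]]
print(s['time'],s['eef_pos'].round(4),'q',s['qpos'].round(2),'op',round(s['opening'],3),'F',s['contact_force'].round(1),'tooly',np.degrees(np.arctan2(M[1,1],M[0,1])).round(1),'tilt x,y',M[2,:2].round(4))
if len(a)>2:
    print('shift',((np.array(a[:3])-s['eef_pos'])@M).round(4))
if len(a)>3:
    d=np.degrees(np.arctan2(M[1,1],M[0,1]))-a[3]; print('turn z',np.radians((d+180)%360-180).round(4))
E
python3 g.py .543 .030 .185 -2.6; cp g.py /tmp
```

```text
2.7 [0.5253 0.0616 0.3989] q [-0.08 -0.12  1.71  0.    1.55 -0.03] op 0.498 F [-0.3 -0.4 -0.1] tooly -2.5 tilt x,y [ 0.0003 -0.0007]
shift [-0.0308  0.0192  0.2139]
turn z 0.0013
```

{"method": "move_arm", "body": {"moves": [[0.5,[-0.004,0.0025,0.025],[0,0,0]],[0.5,[-0.004,0.0025,0.025],[0,0,0]],[0.5,[-0.004,0.0025,0.025],[0,0,0]],[0.5,[-0.004,0.0025,0.025],[0,0,0]],[0.5,[-0.004,0.0025,0.025],[0,0,0]],[0.5,[-0.004,0.0025,0.025],[0,0,0]],[0.5,[-0.004,0.0025,0.025],[0,0,0]],[0.5,[-0.003,0.002,0.025],[0,0,0]],[0.5,[0,0,0.014],[0,0,0]],[0.5,[0,0,0],[0,0,0]]]}}

```text
time: 3.53
eef_pos: [0.541, 0.0298, 0.1806]
tcp_rot: [0.721, 0.693, -0.003, -0.004]
contact_force: [-0.9, 1.1, 0.1]
opening: 0.501
finger_force: 0.0
```

```bash
python3 w.py w2; python3 g.py .543 .030 .13 -2.6
```

```text
3.5833 [0.54241777 0.02960371 0.18308943] [ 0.72077684  0.69316257 -0.0014887  -0.00204439]
3.5833 [0.5424 0.0296 0.1831] q [-0.13  0.04  1.94  0.    1.16 -0.09] op 0.5 F [-0.1  0.2 -0.3] tooly -2.2 tilt x,y [ 0.0007 -0.005 ]
shift [0.0004 0.0008 0.0531]
turn z 0.0063
```

View pics/w2.png

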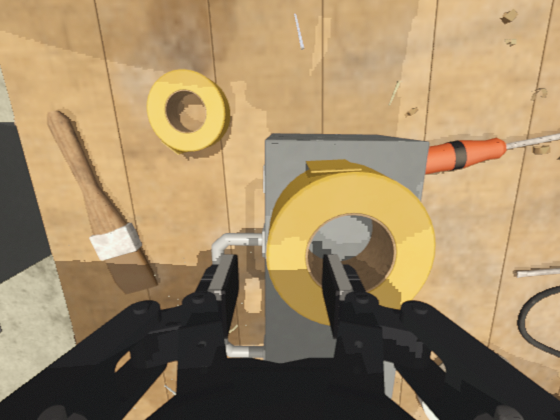

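The ring's left wall lies between the fingers. The top face spans u 267–434, and v runs from about 170 to 328. I'll compute the centre.

```bash
python3 - <<'E'
from h import *
im=cv2.imread('pics/w2.png');z=np.load('pics/w2.npz');c=(z['K'],z['A'],z['o'])
P=ray(c,[(267,250),(434,250),(350,328),(307,255),(396,255)],.165);print(P.round(4).tolist(),np.linalg.norm(P[0]-P[1]),(P[0]+P[1])/2,(P[3]+P[4])/2)
P=ray(c,[(267,140),(427,142)],.12);print(P.round(4).tolist(),(P[0]+P[1])/2)
E
```

```text
[[0.5338, 0.0323, 0.165], [0.6278, 0.029, 0.165], [0.582, -0.0213, 0.165], [0.5563, 0.0285, 0.165], [0.6067, 0.0267, 0.165]] 0.09405264569065157 [0.5807817  0.03067214 0.165     ] [0.58151704 0.02756624 0.165     ]
[[0.5346, 0.0903, 0.12], [0.6385, 0.085, 0.12]] [0.58654984 0.08765265 0.12      ]
```

{"method": "move_arm", "body": {"moves": [[0.5,[0,0.001,0.013],[0,0,0]],[0.5,[0,0.001,0.013],[0,0,0]],[0.5,[0,0.001,0.013],[0,0,0]],[0.5,[0,0,0.013],[0,0,0]],[0.5,[0,0,0],[0,0,0]],[0.2,[0,0,0],[0,0,0]],[0.2,[0,0,0],[0,0,0]],[0.2,[0,0,0],[0,0,0]],[0.2,[0,0,0],[0,0,0]],[0.2,[0,0,0],[0,0,0]]], "grip_force": 40}}

```text
time: 4.42
eef_pos: [0.5475, 0.0278, 0.1338]
tcp_rot: [0.721, 0.692, 0.0, 0.0]
contact_force: [-0.5, -0.4, -0.0]
opening: 0.28
finger_force: 41.3
```

```bash
python3 g.py .515 .192 .26 -2.6; python3 -c "
from h import *;print(get_state()['finger_force'])"
```

```text
4.4167 [0.5475 0.0278 0.1338] q [-0.13  0.11  1.97 -0.    1.06 -0.09] op 0.28 F [-0.5 -0.4 -0. ] tooly -2.4 tilt x,y [-0.0001  0.0007]
shift [ 0.1627 -0.0391 -0.1263]
turn z 0.0043
41.262847007164964
```

{"method": "move_arm", "body": {"moves": [[0.2,[0,0,-0.01],[0,0,0]],[0.2,[0,0,-0.02],[0,0,0]],[0.2,[0,0,-0.02],[0,0,0]],[0.2,[0.01,-0.002,-0.01],[0,0,0]],[0.2,[0.025,-0.006,0],[0,0,0]],[0.2,[0.03,-0.007,0],[0,0,0]],[0.2,[0.03,-0.007,0],[0,0,0]],[0.2,[0.03,-0.007,0],[0,0,0]],[0.2,[0.025,-0.004,0.01],[0,0,0]],[0.2,[0.014,-0.002,0.02],[0,0,0]]]}}

```text
time: 5.25
eef_pos: [0.5201, 0.1968, 0.1667]
tcp_rot: [0.721, 0.693, 0.003, 0.002]
contact_force: [0.6, -0.6, -0.7]
opening: 0.283
finger_force: 41.4
```

```bash
python3 g.py .515 .192 .017 -2.6; python3 w.py w3
```

```text
5.25 [0.5201 0.1968 0.1667] q [0.18 0.08 1.93 0.   1.12 0.22] op 0.283 F [ 0.6 -0.6 -0.7] tooly -2.2 tilt x,y [0.0027 0.0069]
shift [-0.0054 -0.006   0.1497]
turn z 0.0066
5.3 [0.51635369 0.19733765 0.16024578] [ 7.20395935e-01  6.93560254e-01 -6.64575644e-04 -1.85186178e-03]
```

View pics/w3.png

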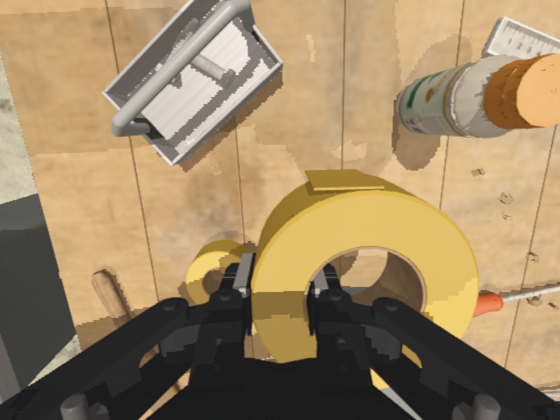

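The tape is held level over free bench. I lower it now.

{"method": "move_arm", "body": {"moves": [[0.2,[-0.002,0,0.022],[0,0,0]],[0.2,[0,0,0.025],[0,0,0]],[0.2,[0,0,0.025],[0,0,0]],[0.2,[0,0,0.025],[0,0,0]],[0.2,[0,0,0.02],[0,0,0]],[0.2,[0,0,0.012],[0,0,0]],[0.2,[0,0,0.006],[0,0,0]],[0.2,[0,0,0.004],[0,0,0]],[0.2,[0,0,0],[0,0,0]],[0.2,[0,0,0],[0,0,0]]]}}

```text
time: 6.13
eef_pos: [0.5199, 0.1914, 0.0255]
tcp_rot: [0.721, 0.692, 0.001, 0.001]
contact_force: [0.9, -0.2, -0.8]
opening: 0.28
finger_force: 41.6
```

```bash
python3 g.py .515 .192 .015 -2.6
```

```text
6.1333 [0.5199 0.1914 0.0255] q [0.17 0.29 2.   0.   0.85 0.21] op 0.28 F [ 0.9 -0.2 -0.8] tooly -2.4 tilt x,y [0.0004 0.0021]
shift [ 0.0004 -0.005   0.0105]
turn z 0.0044
```

{"method": "move_arm", "body": {"moves": [[0.2,[0,0,0.004],[0,0,0]],[0.2,[0,0,0.004],[0,0,0]],[0.2,[0,0,0.002],[0,0,0]],[0.2,[0,0,0.001],[0,0,0]],[0.2,[0,0,0],[0,0,0]],[0.2,[0,0,0],[0,0,0]],[0.35,[0,0,0],[0,0,0]],[0.48,[0,0,0],[0,0,0]],[0.48,[0,0,0],[0,0,0]],[0.48,[0,0,0],[0,0,0]]]}}

```text
time: 6.97
eef_pos: [0.5192, 0.1913, 0.0136]
tcp_rot: [0.721, 0.692, 0.0, 0.0]
contact_force: [-0.1, 0.1, 0.3]
opening: 0.48
finger_force: 0.0
```

{"method": "move_arm", "body": {"moves": [[0.48,[0,0,-0.005],[0,0,0]],[0.48,[0,0,-0.015],[0,0,0]],[0.48,[0,0,-0.025],[0,0,0]],[0.48,[0,0,-0.025],[0,0,0]],[0.48,[0,0,-0.03],[0,0,0]],[0.48,[0,0,-0.03],[0,0,0]],[0.48,[0,0,-0.03],[0,0,0]],[0.48,[0,0,-0.02],[0,0,0]],[0.48,[0,0,0],[0,0,0]],[0.48,[0,0,0],[0,0,0]]]}}

```text
time: 7.8
eef_pos: [0.5197, 0.1914, 0.1952]
tcp_rot: [0.721, 0.692, 0.002, 0.001]
contact_force: [-0.2, 0.2, -1.4]
opening: 0.476
finger_force: 0.0
```

```bash
python3 w.py w4;python3 g.py .487 -.043 .19 -2.6
python3 - <<'E'
from h import *
im=cv2.imread('pics/w4.png');z=np.load('pics/w4.npz');c=(z['K'],z['A'],z['o'])
hsv=cv2.cvtColor(im,cv2.COLOR_BGR2HSV);m=cv2.inRange(hsv,(20,150,80),(32,255,255))
m=cv2.morphologyEx(m,cv2.MORPH_OPEN,np.ones((5,5)))
for k in cv2.findContours(m,cv2.RETR_EXTERNAL,2)[0]:
    if cv2.contourArea(k)>600:
        x,y,w,h=cv2.boundingRect(k);print((x,y,w,h),ray(c,[(x,y+h/2),(x+w,y+h/2)],.045).round(3).tolist())
E
```

```text
7.85 [0.51862612 0.19114728 0.19314501] [ 7.21461088e-01  6.92454978e-01 -2.94463274e-05 -1.79396345e-05]
7.85 [0.5186 0.1911 0.1931] q [ 0.17  0.05  1.91 -0.    1.17  0.21] op 0.478 F [-0.3 -0.4 -0.6] tooly -2.4 tilt x,y [-0.     -0.0001]
shift [-0.2352 -0.022   0.0032]
turn z 0.0044
```

{"method": "move_arm", "body": {"moves": [[0.48,[-0.0294,-0.0028,0],[0,0,0]],[0.48,[-0.0294,-0.0028,0],[0,0,0]],[0.48,[-0.0294,-0.0028,0],[0,0,0]],[0.48,[-0.0294,-0.0028,0],[0,0,0]],[0.48,[-0.0294,-0.0028,0],[0,0,0]],[0.48,[-0.0294,-0.0028,0],[0,0,0]],[0.48,[-0.0294,-0.0028,0],[0,0,0]],[0.48,[-0.0294,-0.0028,0],[0,0,0.004]],[0.48,[0,0,0],[0,0,0]],[0.48,[0,0,0],[0,0,0]]], "grip_force": 20}}

```text
time: 8.68
eef_pos: [0.4856, -0.0436, 0.1912]
tcp_rot: [0.724, 0.69, -0.001, -0.002]
contact_force: [-0.1, -0.3, 0.7]
opening: 0.481
finger_force: 0.0
```

```bash
python3 w.py w5;python3 g.py .487 -.043 .076 -2.6
python3 - <<'E'
from h import *
im=cv2.imread('pics/w5.png');z=np.load('pics/w5.npz');c=(z['K'],z['A'],z['o'])
print('expected bar px',proj(c,[(.487,-.043+.048,.093),(.487,-.043,.093),(.487,-.091,.093)]).round(0).tolist(), 'tape',proj(c,[(.554,.19,.045)]).round(0).tolist())
cv2.imwrite('pics/w5s.png',im)
E
```

```text
8.7333 [ 0.48589578 -0.04274401  0.19149185] [ 7.23339410e-01  6.90490290e-01 -6.64629632e-04 -1.67796057e-03]
8.7333 [ 0.4859 -0.0427  0.1915] q [-0.3  -0.09  2.06  0.    1.18 -0.25] op 0.48 F [-0.2  0.2  0.3] tooly -2.7 tilt x,y [ 0.0014 -0.0033]
shift [-0.0004  0.0015  0.1155]
turn z -0.0011
expected bar px [[279.0, 152.0], [282.0, 211.0], [284.0, 264.0]] tape [[356.0, -107.0]]
```

View pics/w5.png

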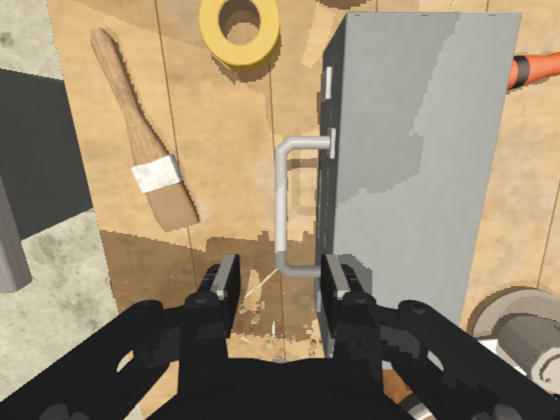

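The bar is at u≈281, v 145–270, exactly as predicted. I descend and grip.

{"method": "move_arm", "body": {"moves": [[0.48,[0,0.001,0.018],[0,0,0]],[0.48,[0,0,0.02],[0,0,0]],[0.48,[0,0,0.02],[0,0,0]],[0.48,[0,0,0.02],[0,0,0]],[0.48,[0,0,0.018],[0,0,0]],[0.48,[0,0,0.012],[0,0,0]],[0.48,[0,0,0.006],[0,0,0]],[0.48,[0,0,0],[0,0,0]],[0.3,[0,0,0],[0,0,0]],[0.05,[0,0,0],[0,0,0]]], "grip_force": 20}}

```text
time: 9.57
eef_pos: [0.4881, -0.0421, 0.0792]
tcp_rot: [0.722, 0.691, 0.0, 0.0]
contact_force: [0.0, -0.5, -0.9]
opening: 0.207
finger_force: 0.0
```

{"method": "move_arm", "body": {"moves": [[0.02,[0,0,0],[0,0,0]],[0.02,[0,0,0],[0,0,0]],[0.02,[0,0,0],[0,0,0]],[0.02,[0,0,0],[0,0,0]],[0.02,[0,0,-0.002],[0,0,0]],[0.02,[0,0,-0.005],[0,0,0]],[0.02,[0,0,-0.005],[0,0,0]],[0.02,[0,0.001,-0.006],[0,0,0]],[0.02,[0,0.001,-0.006],[0,0,0]],[0.02,[0,0.001,-0.006],[0,0,0]]]}}

```text
time: 10.4
eef_pos: [0.4925, -0.0425, 0.1105]
tcp_rot: [0.723, 0.691, 0.002, 0.001]
contact_force: [5.2, 5.4, -4.4]
opening: 0.105
finger_force: 19.4
```

```bash
python3 g.py .487 -.043 .076 -2.6
python3 - <<'E'
import numpy as np
p=np.radians(6.93);r=.1491
# waypoints (dx back,dz up) relative to shut bar
for th in np.arange(0,1.81,.1): print(round(th,2),round(r*(np.cos(p)-np.cos(p+th)),4),round(r*(np.sin(p+th)-np.sin(p)),4))
E
```

```text
10.4 [ 0.4925 -0.0425  0.1105] q [-0.29  0.02  2.11  0.    1.   -0.25] op 0.105 F [ 5.2  5.4 -4.4] tooly -2.6 tilt x,y [0.0015 0.0045]
shift [-0.0008 -0.0056  0.0345]
turn z -0.0006
0.0 0.0 0.0
0.1 0.0025 0.0147
0.2 0.0065 0.029
0.3 0.0119 0.0429
0.4 0.0187 0.0562
0.5 0.0267 0.0688
0.6 0.036 0.0804
0.7 0.0464 0.0911
0.8 0.0578 0.1007
0.9 0.0701 0.1091
1.0 0.0832 0.1163
1.1 0.0969 0.1221
1.2 0.1111 0.1265
1.3 0.1258 0.1294
1.4 0.1406 0.1309
1.5 0.1555 0.1309
1.6 0.1703 0.1294
1.7 0.1849 0.1265
1.8 0.1992 0.1221
```

{"method": "move_arm", "body": {"moves": [[0.02,[0,0.005,-0.006],[0,0,0]],[0.02,[0,0.004,-0.007],[0,0,0]],[0.02,[0,0.007,-0.013],[0,0,0]],[0.02,[0,0.008,-0.0126],[0,0,0]],[0.02,[0,0.0093,-0.0116],[0,0,0]],[0.02,[0,0.0104,-0.0107],[0,0,0]],[0.02,[0,0.0114,-0.0096],[0,0,0]],[0.02,[0,0.0123,-0.0084],[0,0,0]],[0.02,[0,0.0131,-0.0072],[0,0,0]],[0.02,[0,0.0137,-0.0058],[0,0,0]]]}}

```text
time: 11.23
eef_pos: [0.5862, -0.0475, 0.2043]
tcp_rot: [0.723, 0.691, 0.0, 0.001]
contact_force: [-0.6, 2.9, 1.8]
opening: 0.109
finger_force: 19.9
```

```bash
python3 g.py
```

```text
11.2333 [ 0.5862 -0.0475  0.2043] q [-0.25  0.12  1.82 -0.    1.2  -0.21] op 0.109 F [-0.6  2.9  1.8] tooly -2.6 tilt x,y [-0.0009  0.002 ]
```

{"method": "move_arm", "body": {"moves": [[0.02,[0,0.0142,-0.0044],[0,0,0]],[0.02,[0,0.0147,-0.0029],[0,0,0]],[0.02,[0,0.0148,-0.0015],[0,0,0]],[0.02,[0,0.0149,0],[0,0,0]],[0.02,[0,0.0148,0.0015],[0,0,0]],[0.02,[0,0.0146,0.0029],[0,0,0]],[0.02,[0,0.01,0.003],[0,0,0]],[0.02,[0,0,0],[0,0,0]],[0.02,[0,0,0],[0,0,0]],[0.02,[0,0,0],[0,0,0]]]}}

```text
time: 12.07
eef_pos: [0.6843, -0.0525, 0.205]
tcp_rot: [0.723, 0.691, 0.001, 0.003]
contact_force: [2.4, -1.7, 5.7]
opening: 0.101
finger_force: 20.3
```

```bash
python3 g.py
```

```text
12.0667 [ 0.6843 -0.0525  0.205 ] q [-0.22  0.33  1.57 -0.    1.23 -0.18] op 0.101 F [ 2.4 -1.7  5.7] tooly -2.6 tilt x,y [-0.0019  0.0054]
```

{"method": "move_arm", "body": {"moves": [[0.45,[0,0,0],[0,0,0]],[0.45,[0,0,0],[0,0,0]],[0.45,[0,0,0],[0,0,0]],[0.45,[0,0,-0.01],[0,0,0]],[0.45,[0,0,-0.025],[0,0,0]],[0.45,[0,0,-0.025],[0,0,0]],[0.45,[0,-0.02,-0.02],[0,0,0]],[0.45,[0,-0.03,-0.01],[0,0,0]],[0.45,[0,-0.03,0],[0,0,0]],[0.45,[0,-0.03,0],[0,0,0]]]}}

```text
time: 12.9
eef_pos: [0.5718, -0.0467, 0.2941]
tcp_rot: [0.723, 0.691, 0.0, 0.001]
contact_force: [-0.2, -0.0, -0.5]
opening: 0.449
finger_force: 0.0
```

```bash
python3 g.py .453 .304 .28 -51.5; python3 - <<'E'
from h import *
cv2.imwrite('pics/s2.png',read_camera('scene')[:,:,::-1])
E
```

```text
12.9 [ 0.5718 -0.0467  0.2941] q [-0.26  0.02  1.76 -0.    1.36 -0.21] op 0.449 F [-0.2 -0.  -0.5] tooly -2.6 tilt x,y [-0.0005  0.0013]
shift [ 0.345  -0.1344  0.0138]
turn z 0.8541
```

View pics/s2.png

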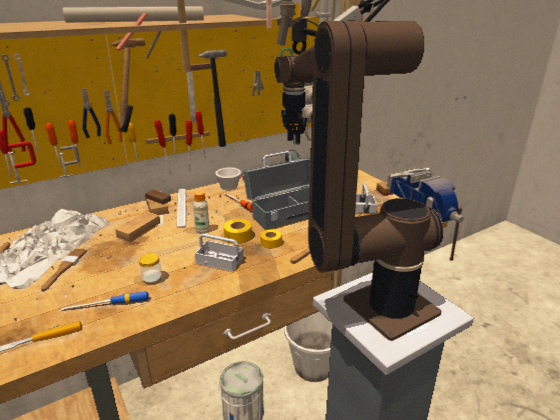

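The lid is open on its stop and the tape lies flat at pixel (238,230). Next is the long tray.

{"method": "move_arm", "body": {"moves": [[0.45,[0.0288,-0.0112,0],[0,0,0]],[0.45,[0.0288,-0.0112,0],[0,0,0]],[0.45,[0.0288,-0.0112,0],[0,0,0]],[0.45,[0.0288,-0.0112,0],[0,0,0]],[0.45,[0.0288,-0.0112,0],[0,0,0]],[0.45,[0.0288,-0.0112,0],[0,0,0]],[0.45,[0.0288,-0.0112,0],[0,0,0]],[0.45,[0.0288,-0.0112,0],[0,0,0]],[0.45,[0.0288,-0.0112,0],[0,0,0]],[0.45,[0.0288,-0.0112,0],[0,0,0]]]}}

```text
time: 13.78
eef_pos: [0.473, 0.2473, 0.2929]
tcp_rot: [0.723, 0.691, -0.0, -0.0]
contact_force: [-0.6, 0.4, 0.2]
opening: 0.449
finger_force: 0.0
```

{"method": "move_arm", "body": {"moves": [[0.45,[0.0288,-0.0112,0],[0,0,0]],[0.45,[0.0288,-0.0112,0],[0,0,0]],[0.45,[0,0,0],[0,0,0.122]],[0.45,[0,0,0],[0,0,0.122]],[0.45,[0,0,0],[0,0,0.122]],[0.45,[0,0,0],[0,0,0.122]],[0.45,[0,0,0],[0,0,0.122]],[0.45,[0,0,0],[0,0,0.122]],[0.45,[0,0,0],[0,0,0.122]],[0.45,[0,0,0],[0,0,0]]]}}

```text
time: 14.62
eef_pos: [0.4539, 0.3045, 0.2927]
tcp_rot: [0.944, 0.329, -0.0, 0.0]
contact_force: [0.2, -0.1, 0.2]
opening: 0.45
finger_force: 0.0
```

```bash
python3 w.py w6;python3 g.py .453 .304 .068 -51.5; python3 - <<'E'
from h import *
im=cv2.imread('pics/w6.png');z=np.load('pics/w6.npz');c=(z['K'],z['A'],z['o'])
print(proj(c,[(.453,.304,.085)]+[(.453+s*.053*np.cos(np.radians(38.5)),.304+s*.053*np.sin(np.radians(38.5)),.085) for s in(1,-1)]).round(0).tolist())
# pale bright white inner / grey
hsv=cv2.cvtColor(im,cv2.COLOR_BGR2HSV);g=cv2.inRange(hsv,(0,0,100),(180,45,255))
n,l,st,ce=cv2.connectedComponentsWithStats(g)
for i in range(1,n):
    if st[i,4]>400: print(st[i],ce[i].round(0))
E
```

```text
14.6667 [0.45402907 0.30447334 0.29274288] [ 9.43689205e-01  3.30833157e-01 -3.20439824e-04  5.92117966e-05]
14.6667 [0.454  0.3045 0.2927] q [ 0.41 -0.04  1.82 -0.    1.36  1.3 ] op 0.45 F [-1.  -0.3 -0.7] tooly -51.4 tilt x,y [-0.0006 -0.0001]
shift [-0.001  -0.0003  0.2247]
turn z 0.0024
[[279.0, 186.0], [279.0, 140.0], [279.0, 229.0]]
[145  37  32  46 623] [165.  64.]
[379  37  33  44 408] [393.  66.]
[   0  124   58   94 2825] [ 20. 175.]
[ 246  126   64  111 6019] [278. 175.]
[ 446  173  114  172 7523] [514. 244.]
[  90  227  121   81 3712] [154. 270.]
[  0 248  30  36 459] [ 11. 266.]
[   0  292   90   98 4059] [ 33. 344.]
[127 361  53  59 969] [158. 395.]
[541 364  19  37 497] [552. 380.]
```

The tray shows symmetrically under the gripper (u 246–310, predicted handle u=279). I descend and grip.

{"method": "move_arm", "body": {"moves": [[0.45,[-0.001,0,0.03],[0,0,0]],[0.45,[0,0,0.035],[0,0,0]],[0.45,[0,0,0.035],[0,0,0]],[0.45,[0,0,0.035],[0,0,0]],[0.45,[0,0,0.03],[0,0,0]],[0.45,[0,0,0.025],[0,0,0]],[0.45,[0,0,0.02],[0,0,0]],[0.45,[0,0,0.01],[0,0,0]],[0.45,[0,0,0.005],[0,0,0]],[0.45,[0,0,0],[0,0,0]]], "grip_force": 60}}

```text
time: 15.5
eef_pos: [0.4532, 0.3038, 0.067]
tcp_rot: [0.944, 0.33, -0.001, 0.0]
contact_force: [-0.0, -0.8, 0.1]
opening: 0.448
finger_force: 0.0
```

{"method": "move_arm", "body": {"moves": [[0.25,[0,0,0],[0,0,0]],[0.1,[0,0,0],[0,0,0]],[0.02,[0,0,0],[0,0,0]],[0.02,[0,0,0],[0,0,0]],[0.02,[0,0,0],[0,0,0]],[0.02,[0,0,0],[0,0,0]],[0.02,[0,0,0],[0,0,0]],[0.02,[0,0,0],[0,0,0]],[0.02,[0,0,0],[0,0,0]],[0.02,[0,0,0],[0,0,0]]]}}

```text
time: 16.33
eef_pos: [0.4544, 0.305, 0.0694]
tcp_rot: [0.944, 0.33, 0.001, -0.001]
contact_force: [-2.1, 1.2, 5.9]
opening: 0.096
finger_force: 58.8
```

```bash
python3 g.py
```

```text
16.3333 [0.4544 0.305  0.0694] q [0.41 0.2  2.   0.   0.93 1.3 ] op 0.096 F [-2.1  1.2  5.9] tooly -51.5 tilt x,y [ 0.0031 -0.0002]
```

{"method": "move_arm", "body": {"moves": [[0.02,[0,0,-0.004],[0,0,0]],[0.02,[0,0,-0.01],[0,0,0]],[0.02,[0,0,-0.02],[0,0,0]],[0.02,[0,0,-0.022],[0,0,0]],[0.02,[0,0,-0.022],[0,0,0]],[0.02,[0,0,-0.022],[0,0,0]],[0.02,[0,0,-0.022],[0,0,0]],[0.02,[0,0,-0.02],[0,0,0]],[0.02,[0,0,-0.012],[0,0,0]],[0.02,[0,0,-0.006],[0,0,0]]]}}

```text
time: 17.17
eef_pos: [0.4541, 0.3039, 0.2296]
tcp_rot: [0.944, 0.33, 0.001, 0.0]
contact_force: [-0.4, 0.1, -2.9]
opening: 0.092
finger_force: 58.5
```

{"method": "move_arm", "body": {"moves": [[0.02,[0,0,0],[0,0,-0.06]],[0.02,[0,0,0],[0,0,-0.1]],[0.02,[0,0,0],[0,0,-0.11]],[0.02,[0,0,0],[0,0,-0.11]],[0.02,[0,0,0],[0,0,-0.11]],[0.02,[0,0,0],[0,0,-0.11]],[0.02,[0,0,0],[0,0,-0.11]],[0.02,[0,0,0],[0,0,-0.1]],[0.02,[0,0,0],[0,0,-0.044]],[0.02,[0,0,0],[0,0,0]]]}}

```text
time: 18.0
eef_pos: [0.4527, 0.3034, 0.2259]
tcp_rot: [0.723, 0.691, -0.002, -0.0]
contact_force: [0.6, 0.1, -3.7]
opening: 0.094
finger_force: 58.5
```

```bash
python3 g.py .5836 .0094 .225 -2.6
```

```text
18.0 [0.4527 0.3034 0.2259] q [ 0.4   0.01  1.9  -0.    1.24  0.45] op 0.094 F [ 0.6  0.1 -3.7] tooly -2.5 tilt x,y [-0.0017 -0.0028]
shift [-0.2879  0.1438  0.001 ]
turn z 0.0011
```

{"method": "move_arm", "body": {"moves": [[0.02,[-0.01,0.005,0],[0,0,0]],[0.02,[-0.022,0.011,0],[0,0,0]],[0.02,[-0.022,0.011,0],[0,0,0]],[0.02,[-0.022,0.011,0],[0,0,0]],[0.02,[-0.022,0.011,0],[0,0,0]],[0.02,[-0.022,0.011,0],[0,0,0]],[0.02,[-0.022,0.011,0],[0,0,0]],[0.02,[-0.022,0.011,0],[0,0,0]],[0.02,[-0.022,0.011,0],[0,0,0]],[0.02,[-0.022,0.011,0],[0,0,0]]]}}

```text
time: 18.83
eef_pos: [0.5481, 0.0894, 0.227]
tcp_rot: [0.723, 0.69, -0.001, -0.0]
contact_force: [-0.5, -0.1, -3.4]
opening: 0.094
finger_force: 58.5
```

{"method": "move_arm", "body": {"moves": [[0.02,[-0.022,0.011,0],[0,0,0]],[0.02,[-0.022,0.011,0],[0,0,0]],[0.02,[-0.018,0.009,0],[0,0,0]],[0.02,[-0.012,0.006,0],[0,0,0]],[0.02,[-0.006,0.003,0],[0,0,0]],[0.02,[0,0,0],[0,0,0]],[0.02,[0,0,0],[0,0,0]],[0.02,[0,0,0],[0,0,0]],[0.02,[0,0,0],[0,0,0]],[0.02,[0,0,0],[0,0,0]]]}}

```text
time: 19.67
eef_pos: [0.5841, 0.0107, 0.2277]
tcp_rot: [0.722, 0.692, 0.0, -0.0]
contact_force: [-0.4, -0.4, -3.1]
opening: 0.093
finger_force: 58.5
```

```bash
python3 w.py w7; python3 g.py .5836 .0094 .225 -2.6; python3 - <<'E'
from h import *
im=cv2.imread('pics/w7.png');z=np.load('pics/w7.npz');c=(z['K'],z['A'],z['o'])
s=get_state();p=s['eef_pos'];xd=np.array([.999,-.0454,0]);yd=np.array([.0454,.999,0]);O=np.array([.581,-.047,0])
def draw(P,col): cv2.polylines(im,[np.round(proj(c,np.array(P))*1).astype(int)],True,col,1)
ctr=np.array([p[0],p[1],0])
zz=p[2]+.018-.085+.04
draw([ctr+a*.04*xd+b*.065*yd+[0,0,zz] for a,b in((1,1),(1,-1),(-1,-1),(-1,1))],(0,0,255))
for a0,a1 in((-.1305,.1305),):
    draw([O+a*.049*xd+b*yd+[0,0,.075] for a,b in((1,a0),(1,a1),(-1,a1),(-1,a0))],(0,255,0))
    draw([O+a*.054*xd+b*1.038*yd+[0,0,.075] for a,b in((1,a0),(1,a1),(-1,a1),(-1,a0))],(255,0,255))
cv2.imwrite('pics/w7o.png',im)
E
```

```text
19.7167 [0.58418668 0.01057857 0.22771031] [ 7.22431686e-01  6.91442302e-01  4.06133893e-05 -1.48207241e-05]
19.7167 [0.5842 0.0106 0.2277] q [-0.16  0.09  1.81  0.    1.24 -0.11] op 0.093 F [-0.1  0.7 -3.2] tooly -2.5 tilt x,y [0.0001 0.    ]
shift [-0.0012 -0.0005  0.0027]
turn z 0.0015
```

View pics/w7o.png

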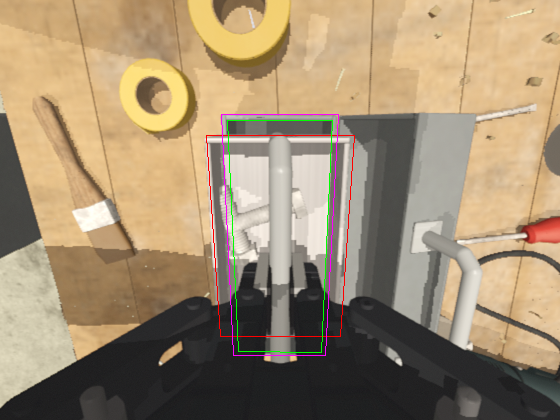

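The tray rim sits centred over the bay outline: its rim edge is at v≈141 against 137 predicted, and the box edge matches at v≈116. I lower it.

{"method": "move_arm", "body": {"moves": [[0.02,[0,0,0.008],[0,0,0]],[0.02,[0,0,0.018],[0,0,0]],[0.02,[0,0,0.02],[0,0,0]],[0.02,[0,0,0.02],[0,0,0]],[0.02,[0,0,0.018],[0,0,0]],[0.02,[0,0,0.015],[0,0,0]],[0.02,[0,0,0.015],[0,0,0]],[0.02,[0,0,0.012],[0,0,0]],[0.02,[0,0,0.006],[0,0,0]],[0.02,[0,0,0.003],[0,0,0]]]}}

```text
time: 20.55
eef_pos: [0.5836, 0.01, 0.0911]
tcp_rot: [0.723, 0.691, -0.001, -0.001]
contact_force: [-0.9, 0.4, -3.0]
opening: 0.094
finger_force: 58.5
```

{"method": "move_arm", "body": {"moves": [[0.02,[0,0,0.002],[0,0,0]],[0.02,[0,0,0.002],[0,0,0]],[0.02,[0,0,0.002],[0,0,0]],[0.02,[0,0,0.002],[0,0,0]],[0.02,[0,0,0.001],[0,0,0]],[0.02,[0,0,0],[0,0,0]],[0.02,[0,0,0],[0,0,0]],[0.02,[0,0,0],[0,0,0]],[0.02,[0,0,0],[0,0,0]],[0.02,[0,0,0],[0,0,0]]]}}

```text
time: 21.38
eef_pos: [0.5845, 0.0097, 0.0838]
tcp_rot: [0.723, 0.691, 0.0, 0.0]
contact_force: [0.1, -0.1, -4.8]
opening: 0.094
finger_force: 58.5
```

```bash
python3 g.py .5836 .0094 .0785 -2.6
```

```text
21.3833 [0.5845 0.0097 0.0838] q [-0.16  0.25  1.91 -0.    0.98 -0.11] op 0.094 F [ 0.1 -0.1 -4.8] tooly -2.6 tilt x,y [-0.      0.0003]
shift [-0.0004 -0.0009  0.0053]
turn z 0.0004
```

{"method": "move_arm", "body": {"moves": [[0.02,[0,0,0.001],[0,0,0]],[0.02,[0,0,0.001],[0,0,0]],[0.02,[0,0,0.001],[0,0,0]],[0.02,[0,0,0.001],[0,0,0]],[0.02,[0,0,0.001],[0,0,0]],[0.02,[0,0,0],[0,0,0]],[0.02,[0,0,0],[0,0,0]],[0.02,[0,0,0],[0,0,0]],[0.02,[0,0,0],[0,0,0]],[0.02,[0,0,0],[0,0,0]]]}}

```text
time: 22.22
eef_pos: [0.5847, 0.0096, 0.0796]
tcp_rot: [0.723, 0.691, 0.0, 0.0]
contact_force: [-4.2, 0.3, 5.5]
opening: 0.092
finger_force: 59.4
```

The force reversed to +5.5 N at the expected height, so the tray is on the floor. I release and rise.

{"method": "move_arm", "body": {"moves": [[0.12,[0,0,0],[0,0,0]],[0.2,[0,0,0],[0,0,0]],[0.35,[0,0,0],[0,0,0]],[0.4,[0,0,0],[0,0,0]],[0.4,[0,0,-0.006],[0,0,0]],[0.4,[0,0,-0.02],[0,0,0]],[0.4,[0,0,-0.03],[0,0,0]],[0.4,[0,0,-0.035],[0,0,0]],[0.4,[0,0,-0.035],[0,0,0]],[0.4,[0,0,-0.035],[0,0,0]]]}}

```text
time: 23.05
eef_pos: [0.5844, 0.0098, 0.2416]
tcp_rot: [0.723, 0.691, 0.0, 0.0]
contact_force: [1.2, -0.0, -0.6]
opening: 0.398
finger_force: 0.0
```

```bash
python3 w.py w8; python3 g.py .484 -.323 .29 55.2
```

```text
23.1 [0.58833863 0.00931259 0.25109951] [0.72273054 0.69108723 0.00470999 0.00606826]
23.1 [0.5883 0.0093 0.2511] q [-0.16  0.07  1.78  0.    1.27 -0.11] op 0.4 F [3.2 0.7 4.6] tooly -2.6 tilt x,y [-0.0016  0.0153]
shift [-0.3367 -0.0888 -0.0397]
turn z -1.0082
```

{"method": "move_arm", "body": {"moves": [[0.45,[-0.0281,-0.0074,-0.004],[0,0,0]],[0.45,[-0.0281,-0.0074,-0.004],[0,0,0]],[0.45,[-0.0281,-0.0074,-0.004],[0,0,0]],[0.45,[-0.0281,-0.0074,-0.004],[0,0,0]],[0.45,[-0.0281,-0.0074,-0.004],[0,0,0]],[0.45,[-0.0281,-0.0074,-0.004],[0,0,0]],[0.45,[-0.0281,-0.0074,-0.004],[0,0,0]],[0.45,[-0.0281,-0.0074,-0.004],[0,0,0]],[0.45,[-0.0281,-0.0074,-0.004],[0,0,0]],[0.45,[-0.0281,-0.0074,-0.004],[0,0,0]]]}}

```text
time: 23.93
eef_pos: [0.4974, -0.2691, 0.2802]
tcp_rot: [0.723, 0.691, 0.0, 0.001]
contact_force: [0.7, -0.1, -0.6]
opening: 0.449
finger_force: 0.0
```

{"method": "move_arm", "body": {"moves": [[0.45,[-0.0281,-0.0074,0],[0,0,0]],[0.45,[-0.0281,-0.0074,0],[0,0,-0.063]],[0.45,[0,0,0],[0,0,-0.118]],[0.45,[0,0,0],[0,0,-0.118]],[0.45,[0,0,0],[0,0,-0.118]],[0.45,[0,0,0],[0,0,-0.118]],[0.45,[0,0,0],[0,0,-0.118]],[0.45,[0,0,0],[0,0,-0.118]],[0.45,[0,0,0],[0,0,-0.118]],[0.45,[0,0,0],[0,0,-0.118]]]}}

```text
time: 24.77
eef_pos: [0.4807, -0.3232, 0.2799]
tcp_rot: [0.297, 0.955, -0.0, 0.0]
contact_force: [-1.1, 0.5, 0.2]
opening: 0.451
finger_force: 0.0
```

```bash
python3 w.py w9;python3 g.py .484 -.323 .068 55.2; python3 - <<'E'
from h import *
im=cv2.imread('pics/w9.png');z=np.load('pics/w9.npz');c=(z['K'],z['A'],z['o'])
a=np.radians(-34.8);C=np.array([.484,-.323,.085]);u=np.array([np.cos(a),np.sin(a),0]);v=np.array([-u[1],u[0],0])
print('handle',proj(c,[C-.033*u,C,C+.033*u]).round(0).tolist(),'pan',proj(c,[C+[0,0,-.045]+i*.045*u+j*.04*v for i,j in((1,1),(1,-1),(-1,-1),(-1,1))]).round(0).tolist())
hsv=cv2.cvtColor(im,cv2.COLOR_BGR2HSV);g=cv2.inRange(hsv,(0,0,110),(180,45,255));g[:,:200]=0;g[:,360:]=0
n,l,st,ce=cv2.connectedComponentsWithStats(g)
for i in range(1,n):
    if st[i,4]>300: print(st[i],ce[i].round(0))
for r in range(120,250,10): print(r,im[r,240:320:4,:].mean(1).astype(int).tolist())
E
```

```text
24.8167 [ 0.48067355 -0.32324173  0.27984593] [ 2.95183589e-01  9.55440449e-01 -1.63787499e-04  4.12911265e-04]
24.8167 [ 0.4807 -0.3232  0.2798] q [-0.77  0.04  1.77  0.    1.33 -1.74] op 0.45 F [-0.4 -0.2  0.2] tooly 55.7 tilt x,y [-0.0009 -0.0001]
shift [-0.0024  0.0021  0.2118]
turn z 0.0081
handle [[283.0, 160.0], [283.0, 190.0], [283.0, 217.0]] pan [[313.0, 216.0], [252.0, 215.0], [250.0, 146.0], [315.0, 146.0]]
[ 247  146   80   83 4498] [280. 182.]
120 [149, 193, 156, 160, 159, 162, 161, 159, 167, 162, 180, 178, 178, 189, 178, 173, 174, 183, 182, 183]
130 [149, 150, 151, 159, 159, 157, 153, 154, 162, 165, 161, 163, 169, 181, 176, 164, 184, 167, 164, 168]
140 [153, 152, 158, 152, 145, 146, 150, 153, 150, 162, 165, 169, 173, 173, 176, 180, 170, 172, 173, 170]
150 [153, 148, 222, 239, 250, 249, 252, 248, 214, 158, 192, 208, 207, 182, 171, 152, 165, 141, 166, 143]
160 [156, 120, 231, 174, 220, 218, 164, 177, 243, 180, 207, 225, 244, 244, 221, 193, 145, 128, 180, 177]
170 [116, 138, 204, 136, 217, 217, 164, 211, 243, 184, 231, 206, 242, 219, 214, 211, 134, 125, 172, 175]
180 [101, 154, 124, 142, 217, 217, 164, 164, 241, 184, 231, 196, 218, 214, 233, 197, 129, 121, 187, 172]
190 [124, 152, 96, 174, 218, 217, 152, 164, 239, 198, 227, 196, 240, 240, 238, 216, 127, 135, 209, 215]
200 [139, 146, 112, 213, 217, 215, 149, 164, 239, 216, 218, 198, 237, 240, 237, 216, 125, 123, 199, 169]
210 [112, 108, 115, 163, 112, 112, 127, 114, 129, 80, 225, 207, 98, 133, 134, 133, 126, 113, 217, 199]
220 [98, 100, 105, 104, 106, 111, 189, 173, 191, 191, 219, 212, 188, 193, 198, 203, 201, 200, 194, 172]
230 [116, 148, 122, 145, 146, 149, 191, 192, 191, 191, 197, 199, 192, 196, 201, 207, 206, 202, 198, 193]
240 [176, 168, 156, 145, 139, 162, 188, 184, 191, 193, 194, 201, 200, 198, 199, 207, 209, 180, 200, 197]
```

The handle is at u≈282, against 283 predicted, and the pan top edge matches at v=146. I descend and grip.

{"method": "move_arm", "body": {"moves": [[0.45,[-0.001,0.001,0.03],[0,0,0.008]],[0.45,[-0.001,0.001,0.035],[0,0,0]],[0.45,[0,0,0.035],[0,0,0]],[0.45,[0,0,0.03],[0,0,0]],[0.45,[0,0,0.03],[0,0,0]],[0.45,[0,0,0.02],[0,0,0]],[0.45,[0,0,0.015],[0,0,0]],[0.45,[0,0,0.01],[0,0,0]],[0.45,[0,0,0.007],[0,0,0]],[0.45,[0,0,0],[0,0,0]]], "grip_force": 60}}

```text
time: 25.65
eef_pos: [0.4829, -0.3222, 0.0665]
tcp_rot: [0.304, 0.953, 0.0, -0.001]
contact_force: [-0.1, -0.3, 0.5]
opening: 0.453
finger_force: 0.0
```

{"method": "move_arm", "body": {"moves": [[0.25,[0,0,0],[0,0,0]],[0.1,[0,0,0],[0,0,0]],[0.02,[0,0,0],[0,0,0]],[0.02,[0,0,0],[0,0,0]],[0.02,[0,0,0],[0,0,0]],[0.02,[0,0,0],[0,0,0]],[0.02,[0,0,0],[0,0,0]],[0.02,[0,0,0],[0,0,0]],[0.02,[0,0,0],[0,0,0]],[0.02,[0,0,0],[0,0,0]]]}}

```text
time: 26.48
eef_pos: [0.4838, -0.3236, 0.0688]
tcp_rot: [0.304, 0.953, -0.001, 0.001]
contact_force: [-1.9, -1.9, 5.5]
opening: 0.089
finger_force: 58.7
```

```bash
python3 g.py
```

```text
26.4833 [ 0.4838 -0.3236  0.0688] q [-0.76  0.27  1.92 -0.    0.95 -1.72] op 0.089 F [-1.9 -1.9  5.5] tooly 54.7 tilt x,y [-0.0021 -0.001 ]
```

{"method": "move_arm", "body": {"moves": [[0.02,[0,0,-0.004],[0,0,0]],[0.02,[0,0,-0.01],[0,0,0]],[0.02,[0,0,-0.02],[0,0,0]],[0.02,[0,0,-0.022],[0,0,0]],[0.02,[0,0,-0.022],[0,0,0]],[0.02,[0,0,-0.022],[0,0,0]],[0.02,[0,0,-0.022],[0,0,0]],[0.02,[0,0,-0.02],[0,0,0]],[0.02,[0,0,-0.012],[0,0,0]],[0.02,[0,0,-0.006],[0,0,0]]]}}

```text
time: 27.32
eef_pos: [0.4837, -0.3226, 0.2294]
tcp_rot: [0.303, 0.953, -0.0, 0.001]
contact_force: [-0.1, -0.1, -2.2]
opening: 0.092
finger_force: 58.4
```

{"method": "move_arm", "body": {"moves": [[0.02,[0,0,0],[0,0,0.06]],[0.02,[0,0,0],[0,0,0.12]],[0.02,[0,0,0],[0,0,0.12]],[0.02,[0,0,0],[0,0,0.12]],[0.02,[0,0,0],[0,0,0.12]],[0.02,[0,0,0],[0,0,0.12]],[0.02,[0,0,0],[0,0,0.12]],[0.02,[0,0,0],[0,0,0.12]],[0.02,[0,0,0],[0,0,0.1]],[0.02,[0,0,0],[0,0,0]]]}}

```text
time: 28.15
eef_pos: [0.4826, -0.3218, 0.2257]
tcp_rot: [0.724, 0.69, 0.0, -0.002]
contact_force: [-0.5, 0.4, -2.9]
opening: 0.093
finger_force: 58.4
```

```bash
python3 g.py .5775 -.1234 .225 -2.6
```

```text
28.15 [ 0.4826 -0.3218  0.2257] q [-0.76  0.09  1.82  0.    1.24 -0.72] op 0.093 F [-0.5  0.4 -2.9] tooly -2.7 tilt x,y [ 0.0026 -0.0026]
shift [0.2026 0.0853 0.001 ]
turn z -0.0022
```

{"method": "move_arm", "body": {"moves": [[0.02,[0.01,0.0042,0],[0,0,0]],[0.02,[0.024,0.0101,0],[0,0,0]],[0.02,[0.024,0.0101,0],[0,0,0]],[0.02,[0.024,0.0101,0],[0,0,0]],[0.02,[0.024,0.0101,0],[0,0,0]],[0.02,[0.024,0.0101,0],[0,0,0]],[0.02,[0.024,0.0101,0],[0,0,0]],[0.02,[0.024,0.0101,0],[0,0,0]],[0.02,[0.016,0.0067,0],[0,0,0]],[0.02,[0.008,0.0034,0],[0,0,0]]]}}

```text
time: 28.98
eef_pos: [0.5779, -0.1215, 0.2269]
tcp_rot: [0.722, 0.692, 0.0, -0.001]
contact_force: [-0.1, -0.6, -3.7]
opening: 0.092
finger_force: 58.4
```

{"method": "move_arm", "body": {"moves": [[0.02,[0,0,0],[0,0,0]],[0.02,[0,0,0],[0,0,0]],[0.02,[0,0,0],[0,0,0]],[0.02,[0,0,0],[0,0,0]],[0.02,[0,0,0],[0,0,0]],[0.02,[0,0,0],[0,0,0]],[0.02,[0,0,0],[0,0,0]],[0.02,[0,0,0],[0,0,0]],[0.02,[0,0,0],[0,0,0]],[0.02,[0,0,0],[0,0,0]]]}}

```text
time: 29.82
eef_pos: [0.5775, -0.1248, 0.2277]
tcp_rot: [0.723, 0.691, 0.0, 0.0]
contact_force: [0.6, -0.2, -2.1]
opening: 0.087
finger_force: 58.4
```

```bash
python3 w.py w10; python3 g.py .5775 -.1234 .0788 -2.6; python3 - <<'E'
from h import *
im=cv2.imread('pics/w10.png');z=np.load('pics/w10.npz');c=(z['K'],z['A'],z['o'])
p=get_state()['eef_pos'];yd=np.array([.0454,.999,0]);xd=np.array([.999,-.0454,0])
C=np.array([p[0],p[1],p[2]+.018-.045]);q=proj(c,[C+i*.04*xd+.045*yd for i in(-1,0,1)]);print('pred front rim',q.round(1).tolist())
u=int(q[0,0]+12)
for uu in(u,u+10,int(q[2,0])-14):print(uu,[(v,int(im[v,uu].mean())) for v in range(int(q[0,1])-16,int(q[0,1])+18,2)])
v=int(q[0,1])+15;print('row',v,[(k,int(im[v,k].mean())) for k in list(range(int(q[0,0])-10,int(q[0,0])+14,2))+list(range(int(q[2,0])-14,int(q[2,0])+12,2))])
E
```

```text
29.8667 [ 0.57750681 -0.12479036  0.22763002] [ 7.23184455e-01  6.90654938e-01 -1.66150409e-05  4.60731929e-07]
29.8667 [ 0.5775 -0.1248  0.2276] q [-0.38  0.11  1.79 -0.    1.24 -0.34] op 0.094 F [-0.3  0.1 -3.9] tooly -2.6 tilt x,y [-0. -0.]
shift [ 1.400e-03 -1.000e-04  1.488e-01]
turn z -0.0006
pred front rim [[208.3, 171.4], [279.6, 171.3], [350.9, 171.3]]
220 [(155, 186), (157, 184), (159, 182), (161, 183), (163, 187), (165, 189), (167, 164), (169, 130), (171, 131), (173, 133), (175, 132), (177, 201), (179, 216), (181, 176), (183, 90), (185, 92), (187, 92)]
230 [(155, 63), (157, 62), (159, 64), (161, 63), (163, 63), (165, 69), (167, 147), (169, 132), (171, 131), (173, 133), (175, 134), (177, 208), (179, 213), (181, 163), (183, 112), (185, 114), (187, 198)]
336 [(155, 89), (157, 88), (159, 94), (161, 94), (163, 97), (165, 130), (167, 134), (169, 133), (171, 132), (173, 133), (175, 193), (177, 215), (179, 161), (181, 91), (183, 96), (185, 97), (187, 96)]
row 186 [(198, 165), (200, 167), (202, 148), (204, 179), (206, 178), (208, 179), (210, 199), (212, 190), (214, 98), (216, 93), (218, 92), (220, 92), (336, 97), (338, 97), (340, 95), (342, 120), (344, 199), (346, 190), (348, 151), (350, 156), (352, 155), (354, 155), (356, 156), (358, 155), (360, 156)]
```

The rim is within about 3 mm of prediction. I nudge +2.5 mm in tool x and lower.

{"method": "move_arm", "body": {"moves": [[0.02,[0.0025,0,0.008],[0,0,0]],[0.02,[0,0,0.018],[0,0,0]],[0.02,[0,0,0.02],[0,0,0]],[0.02,[0,0,0.02],[0,0,0]],[0.02,[0,0,0.018],[0,0,0]],[0.02,[0,0,0.015],[0,0,0]],[0.02,[0,0,0.015],[0,0,0]],[0.02,[0,0,0.012],[0,0,0]],[0.02,[0,0,0.006],[0,0,0]],[0.02,[0,0,0.003],[0,0,0]]]}}

```text
time: 30.7
eef_pos: [0.5769, -0.1218, 0.0911]
tcp_rot: [0.723, 0.691, -0.001, -0.001]
contact_force: [-1.0, -0.7, -2.9]
opening: 0.09
finger_force: 58.4
```

{"method": "move_arm", "body": {"moves": [[0.02,[0,0,0.002],[0,0,0]],[0.02,[0,0,0.002],[0,0,0]],[0.02,[0,0,0.002],[0,0,0]],[0.02,[0,0,0.002],[0,0,0]],[0.02,[0,0,0.001],[0,0,0]],[0.02,[0,0,0.001],[0,0,0]],[0.02,[0,0,0.001],[0,0,0]],[0.02,[0,0,0],[0,0,0]],[0.02,[0,0,0],[0,0,0]],[0.02,[0,0,0],[0,0,0]]]}}

```text
time: 31.53
eef_pos: [0.5777, -0.1223, 0.0817]
tcp_rot: [0.723, 0.691, 0.0, 0.0]
contact_force: [0.5, 0.7, -3.2]
opening: 0.095
finger_force: 58.4
```

```bash
python3 g.py .5775 -.122 .0788 -2.6
```

```text
31.5333 [ 0.5777 -0.1223  0.0817] q [-0.38  0.27  1.89 -0.    0.98 -0.33] op 0.095 F [ 0.5  0.7 -3.2] tooly -2.6 tilt x,y [-0.0001  0.0001]
shift [ 0.0003 -0.0002  0.0029]
turn z -0.0006
```

{"method": "move_arm", "body": {"moves": [[0.02,[0,0,0.001],[0,0,0]],[0.02,[0,0,0.001],[0,0,0]],[0.02,[0,0,0.001],[0,0,0]],[0.02,[0,0,0],[0,0,0]],[0.02,[0,0,0],[0,0,0]],[0.02,[0,0,0],[0,0,0]],[0.02,[0,0,0],[0,0,0]],[0.02,[0,0,0],[0,0,0]],[0.02,[0,0,0],[0,0,0]],[0.02,[0,0,0],[0,0,0]]]}}

```text
time: 32.37
eef_pos: [0.5779, -0.1223, 0.0792]
tcp_rot: [0.723, 0.691, 0.0, 0.0]
contact_force: [-2.6, 0.8, 5.2]
opening: 0.092
finger_force: 59.2
```

The tray is on the floor (+5.2 N). I release, rise and look.

{"method": "move_arm", "body": {"moves": [[0.12,[0,0,0],[0,0,0]],[0.2,[0,0,0],[0,0,0]],[0.35,[0,0,0],[0,0,0]],[0.4,[0,0,0],[0,0,0]],[0.4,[0,0,-0.006],[0,0,0]],[0.4,[0,0,-0.02],[0,0,0]],[0.4,[0,0,-0.03],[0,0,0]],[0.4,[0,0,-0.035],[0,0,0]],[0.4,[0,0,-0.035],[0,0,0]],[0.4,[0,0,-0.035],[0,0,0]]]}}

```text
time: 33.2
eef_pos: [0.5775, -0.1222, 0.2415]
tcp_rot: [0.723, 0.691, 0.0, 0.0]
contact_force: [0.8, -0.7, 0.4]
opening: 0.397
finger_force: 0.0
```

{"method": "move_arm", "body": {"moves": [[0.4,[0.0,-0.02,-0.02],[0,0,0]],[0.4,[0.0,-0.02,-0.02],[0,0,0]],[0.4,[0.0,-0.02,-0.02],[0,0,0]],[0.4,[0,0,-0.02],[0,0,0]],[0.4,[0,0,-0.02],[0,0,0]],[0.4,[0,0,0],[0,0,0]],[0.4,[0,0,0],[0,0,0]],[0.4,[0,0,0],[0,0,0]],[0.4,[0,0,0],[0,0,0]],[0.4,[0,0,0],[0,0,0]]]}}

```text
time: 34.03
eef_pos: [0.5173, -0.1193, 0.3377]
tcp_rot: [0.723, 0.691, -0.001, -0.001]
contact_force: [-0.7, 0.4, -0.5]
opening: 0.402
finger_force: 0.0
```

```bash
python3 w.py w11; python3 g.py; python3 - <<'E'
from h import *
im=cv2.imread('pics/w11.png');z=np.load('pics/w11.npz');c=(z['K'],z['A'],z['o'])
yd=np.array([.0454,.999,0]);xd=np.array([.999,-.0454,0]);O=np.array([.581,-.047,0])
for oy,h,col in((.0565,.065,(0,0,255)),(-.0765,.045,(0,255,0))):
    P=[O+a*.04*xd+(oy+b*h)*yd+[0,0,.05] for a,b in((1,1),(1,-1),(-1,-1),(-1,1))]
    cv2.polylines(im,[np.round(proj(c,P)).astype(int)],True,col,1)
cv2.imwrite('pics/w11o.png',im)
E
```

```text
34.0833 [ 0.51734272 -0.11932179  0.3379316 ] [ 7.23174635e-01  6.90663697e-01 -5.55850266e-04 -1.34008231e-03]
34.0833 [ 0.5173 -0.1193  0.3379] q [-0.42 -0.1   1.8  -0.    1.44 -0.37] op 0.4 F [-0.4 -0.6  0.7] tooly -2.6 tilt x,y [ 0.001  -0.0027]
```

View pics/w11o.png

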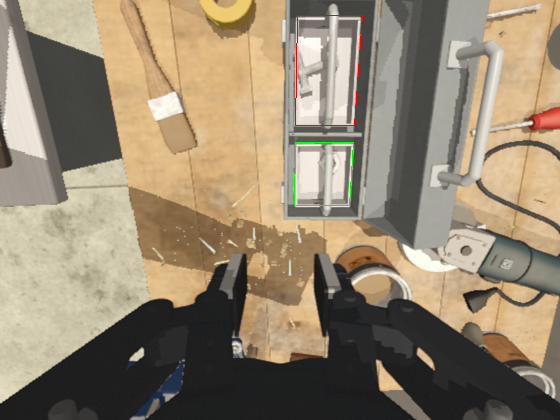

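Both trays sit in their bays and match the predicted rims: long tray (297–360, 15–125), short tray (295–352, 143–206). The lid is open and the robot is clear, so I hand in.

```bash
python3 -c "
from plant import *
print(sign_off())"
```

```text
the job is handed in; nothing more can be done
None
```

The job is handed in at about 34 s of the 72 s: the tape lies flat on the bench, the lid is open on its stop, both trays sit flat in their own bays, and nothing showed a bystander being moved; no verdict came back.

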